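# File the burrs over the edge of a sawn heater block

### The arm

A 6-joint arm with a two-finger parallel gripper is mounted at the origin on the work surface. World frame = base frame: x ahead of the robot, y to its left, z up, the work surface at z = 0. Lengths are in m, angles in degrees, forces in N, time in s.
With the tool pointing down it reaches from about 0.325 to 0.85 m from the base axis. Payload 15.5 kg.
Tool frame: the origin (TCP) lies at the very end of the fingers, on their centre line; the grasp point (between the pads) lies bot.tcp_to_grasp behind it (bot.tcp_to_grasp is the distance from the TCP to the grasp point, in m); z points along the fingers, y is the line along which they close (so a half turn about z gives the same grasp; the last joint's range is limited). The gripper opens to 91 mm and grips with 3 to 60 N. Pads are 32 mm wide; open, the fingers measure 118 mm over their backs; the gripper's body (76 mm by 178 mm) begins 60 mm behind the grasp point.
Start: joints at [-75.487, 28.281, 77.091, -0, 74.628, -5.472], TCP at [0.214, -0.587, 0.214] pointing down, gripper open.
Joint ranges: [-166.48, 166.48], [-47.26, 123.95], [12.59, 153.08], [-70.14, 250.14], [6.76, 159.57], [-176.63, 176.63]. Speed limits (degrees/s): [108.29, 108.29, 147.25, 172.46, 172.46, 172.46].

### API

Orientations are given as a 3x3 rotation matrix whose columns are the frame's x, y, z axes.
In Python, from station import bot gives the robot as it stands. Calls block until the motion is done:
- bot.move_to(position, orientation): joint-space move of the TCP to a pose.
- bot.move_straight(position, frame=None, max_speed=0.15, f_stop=None): straight line of the TCP; frame=None keeps the orientation; max_speed is the mean speed in m/s. With f_stop (N) it stops when the force on the tool has changed by that much, and returns True; else False.
- bot.movej(angles): joint-space move.
- bot.gripper_to(opening): opening from 0.0 (shut) to 1.0 (fully open); the grip force is fixed at half the most; returns when the fingers have stopped.
- bot.pause(seconds).
- bot.ik(position, orientation): joint angles nearest the present ones, or None.
- bot.get_state(): the state.
- bot.capture(name): name is "scene" or "top" or "wrist"; returns a dict with "frame" (480x640x3 uint8, red, green, blue), "intrinsics" (3x3 intrinsics, pixels), "k1" (the pictures are not rectified: a ray, as slopes to the right and down, at radius r is drawn at 1 + k1 r^2 times it, then the intrinsics apply), "rvec" (rotation vector, rad) and "tvec" (3), from world to camera coordinates, as OpenCV has them. Camera axes: x right, y down, z forward; pixel columns grow to the right and rows downward; lengths in m; the calibration is good to about 2 mm. A picture is of the moment at which its call begins. There is no depth.
A pose or a line that the arm cannot do raises bot.Unreachable and nothing moves.
- bot.finish_job(): hands the job in; it is judged then, once.
The state is a dict: "time_s": time; "q": joint angles; "qvel": joint speeds; "effort": joint torques, N m; "tcp_pos": TCP position; "ee_rot": TCP orientation; "ft_force": force on the tool from outside, world axes, zero at the start; "moment": the same for the moment, N m; "gripper_width": opening from 0.0 (shut) to 1.0 (fully open); "gripper_force": force on a finger pad.
Only numpy, scipy, OpenCV 4.12 (cv2) and the standard library are available. Lean on these libraries where they do the work, as an engineer would, in place of code of your own. Each camera call takes 0.05 s, during which the arm holds its last target. There are 200 camera calls.

### The job

Pick up the orange-gripped block file and work all three bright burrs on the blue block in the vice fully over to the far side of its top edge. File only forward, away from the vice's screw handle, red toe leading: at least three long strokes that begin on the front part of the blade and end on the rear part, lifting the file clear of the work on every return, pressing only lightly (about 8 N, always below 15 N). Then lay the file back flat on its green mat, cutting face down, and leave everything else where it stands.

Things in the scene. Friction and masses are not known exactly. Their poses are not given: they have to be found in the camera images.
- vice: Fixed grey bench vice, base 170 x 120 mm; origin on the table at the middle of its base, z up. The filing direction is its +x. Its jaws, 104 mm long along y, with tops 80 mm up, hold the blue block. The screw handle sticks out to 105 mm on the -x side, 58 mm up.
- nominal_top (a point): Point fixed to the vice 100 mm above its origin, where the top of the blue block (30 mm thick along x, 104 mm long along y, same centre) would nominally be. The block was clamped by eye: its true top is anywhere within 9 mm above or below this, not measured, to be found by feel. It sits on a rubber seat and yields about 1 mm for each 12 N pressed down.
- burr0 (a joint): right-hand burr, a bright ridge 30 mm long across the block, 2.5 mm proud of its top, middle at vice y = -34 mm. Value (m): creep along vice +x; at 0 it lies 9 mm behind the block's middle, 0.018 is the stop, over 0.014 is worked over. A loaded file sliding over it drags it slowly the way the file slides, forward or back (roughly 8 mm/s at 8 N, varies; under 3 N hardly); it stays where left.
- burr1 (a joint): middle burr, a bright ridge 30 mm long across the block, 2.5 mm proud of its top, middle at vice y = 0 mm. Value (m): creep along vice +x; at 0 it lies 9 mm behind the block's middle, 0.018 is the stop, over 0.014 is worked over. A loaded file sliding over it drags it slowly the way the file slides, forward or back (roughly 8 mm/s at 8 N, varies; under 3 N hardly); it stays where left.
- burr2 (a joint): left-hand burr, a bright ridge 30 mm long across the block, 2.5 mm proud of its top, middle at vice y = 34 mm. Value (m): creep along vice +x; at 0 it lies 9 mm behind the block's middle, 0.018 is the stop, over 0.014 is worked over. A loaded file sliding over it drags it slowly the way the file slides, forward or back (roughly 8 mm/s at 8 N, varies; under 3 N hardly); it stays where left.
- file_grip (a point): Centre of the grip of the loose block file (0.3 kg): an upright orange grip rib 70 mm long (x), 24 mm wide (y, grasp across this), from 6 to 44 mm above the cutting face, on a flat dark steel blade 150 x 22 x 6 mm that runs 75 mm ahead and behind. This point is 30 mm above the flat cutting underside, over the blade's middle; x points to the red toe, z up.
- file_toe (a point): Front end of the file blade, painted red, 75 mm ahead of file_grip along its x and 27 mm below it.
- mat: Fixed green mat 300 (x) x 150 (y) x 4 mm, origin under its centre on the table. The file lies on it at the start, and goes back on it, its grip within about 60 mm of the mat's centre. A brass bushing, 22 mm wide and 16 mm tall, stands on it 120 to 130 mm ahead (+x) of its centre and stays there.
- amber_bottle: Bystander: amber glass bottle, 90 mm wide, 200 mm tall; origin under its centre.
- clear_bottle: Bystander: clear bottle, 70 mm wide, 120 mm tall; origin under its centre.
- beaker: Bystander: glass beaker, 68 mm wide, 85 mm tall; origin under its centre.
- offcut: Bystander: blue metal offcut 50 x 30 x 30 mm; origin under its centre.
- driver: Bystander: screwdriver lying down; origin under it.
- vial_jar: Bystander: small jar, 44 mm wide, 55 mm tall; origin under its centre.
- tip_box: Bystander: grey box 120 x 90 x 60 mm; origin under its centre.
- bushing: Bystander: the brass bushing on the mat, 22 mm wide, 16 mm tall; origin under its centre.
Not all that is in view belongs to the job. Of the things that look like the part that bears file_grip, take the one that is nearest to the robot's base at the start.

How it is judged (in metres and radians):
On the way, in this order (a step that is already met when the one before it is completed fails the run):
1. the file is picked up off its mat (z of file_grip in the frame of mat above 0.06 m), for 0.1 s.
2. first stroke begins: file on a burr with its front part (grip at least 25 mm behind the block's middle), red toe leading (contact force between file and vice above 1.5 N and x of file_grip in the frame of vice below -0.025 m and x of file_toe in the frame of vice above 0 m), for 0.04 s.
3. first stroke ends: still in contact, grip at least 25 mm ahead of the block's middle (contact force between file and vice above 1.5 N and x of file_grip in the frame of vice above 0.025 m), for 0.02 s.
4. after the first stroke the file is lifted clear of the work (contact force between file and vice below 0.05 N), for 0.1 s.
5. second stroke begins: file on a burr with its front part (grip at least 25 mm behind the block's middle), red toe leading (all of step 2), for 0.04 s.
6. second stroke ends: still in contact, grip at least 25 mm ahead of the block's middle (all of step 3), for 0.02 s.
7. after the second stroke the file is lifted clear of the work (contact force between file and vice below 0.05 N), for 0.1 s.
8. third stroke begins: file on a burr with its front part (grip at least 25 mm behind the block's middle), red toe leading (all of step 5), for 0.04 s.
9. third stroke ends: still in contact, grip at least 25 mm ahead of the block's middle (all of step 6), for 0.02 s.
10. after the third stroke the file is lifted clear of the work (contact force between file and vice below 0.05 N), for 0.1 s.
At the end, for the whole second after the job is handed in: All three burr slides read more than 0.014 m, the file lies flat (within 0.1 rad) and still on the green mat, its grip centre no more than 90 mm behind or 70 mm ahead of the mat's centre and 60 mm to either side, released (value of joint each of burr0, burr1, burr2 above 0.014 m and z of file_grip in the frame of mat between 0.03 and 0.038 m and x of file_grip in the frame of mat between -0.09 and 0.07 m and y of file_grip in the frame of mat between -0.06 and 0.06 m and angle between file_grip's own z axis and vertical below 0.1 rad and linear speed of file below 0.01 m/s); the robot touches nothing.
It fails at once if the file presses on the work with more than 20 N (contact force between file and vice above 20 N).
It fails at once if the file is pushed against the side of the block or vice instead of riding on top of the burrs (contact force between file and vice above 1 N and z of file_grip in the frame of vice below 0.119 m).
It fails at once if the fingers touch the vice, the block or a burr (contact force between the fingers and vice above 1 N).
It fails at once if a bystander is shifted by more than 25 mm (distance of any of amber_bottle, clear_bottle, beaker, offcut, driver, vial_jar, tip_box, bushing from where it was at the start of the episode above 0.025 m).
It fails at once if a burr is dragged backward by the file (backward stroke in contact) (contact force between file and vice above 2 N and ((velocity of joint burr0 below -0.004 m/s and value of joint burr0 below 0.016 m) or (velocity of joint burr1 below -0.004 m/s and value of joint burr1 below 0.016 m) or (velocity of joint burr2 below -0.004 m/s and value of joint burr2 below 0.016 m))).
It also fails if it takes over 72 s, if anything falls off the work surface, if the arm or the gripper's body presses on something with over 40 N, if the wrist force passes 120 N, or if a joint passes its speed limit or range.

## Working session

There is one attempt and no reset: what is moved stays moved. The work goes in short steps, each a Python script; the robot and the scene stay as the last script left them, time stands still between calls to the robot, and variables do not carry over. Pictures are saved under pics/ and viewed, at most 10 in all, crops included, and the job is handed in when it is done.

```bash
ls; mkdir -p pics; python3 - <<'E'
from station import bot
import cv2
for n in("scene","top","wrist"):
    c=bot.capture(n); cv2.imwrite(f"pics/{n}0.png",c["frame"][:,:,::-1]); print(n,c["intrinsics"].tolist(),c["k1"],c["rvec"],c["tvec"])
s=bot.get_state(); print(s, bot.tcp_to_grasp)
E
```

```text
pics
scene [[513.4963205257646, 0.0, 317.19448551786985], [0.0, 513.4963205257646, 245.6695636641139], [0.0, 0.0, 1.0]] 0.04742186866626746 [ 1.17891491  2.38341762 -0.94321082] [ 0.32844387 -0.3353665   1.86894271]
top [[619.5945130412342, 0.0, 316.8874131131273], [0.0, 619.5945130412342, 229.93879936186343], [0.0, 0.0, 1.0]] -0.03762688607587492 [ 2.13940762 -2.16450646  0.14151666] [0.06896143 0.63062154 1.60912749]
wrist [[359.76047956696715, 0.0, 320.20052875465666], [0.0, 359.76047956696715, 242.98899403458424], [0.0, 0.0, 1.0]] 0.004231142442184393 [-2.37819471  1.66430395  0.23863596] [-0.62304181 -0.0317397   0.39288191]
{'time_s': 0.15, 'q': array([-7.54885570e+01,  2.83062039e+01,  7.71192795e+01,  4.13986197e-04,
        7.46289807e+01, -5.47339633e+00]), 'qvel': array([ 0.04989968, -0.03451395, -0.08028639, -0.01835024, -0.02136646,
        0.05338513]), 'effort': array([-2.09273006e-03, -8.79199934e+01, -3.82053673e+01,  7.05427118e-02,
        5.01674367e-02, -8.87909096e-05]), 'tcp_pos': array([ 0.21352022, -0.58707741,  0.2134789 ]), 'ee_rot': array([[ 9.39783755e-01,  3.41769573e-01, -2.31444901e-04],
       [ 3.41769637e-01, -9.39783307e-01,  9.21998360e-04],
       [ 9.76029310e-05, -9.45579921e-04, -9.99999548e-01]]), 'ft_force': array([-0.01027768,  0.00568609,  0.0236957 ]), 'moment': array([-0.03651303,  0.00263433,  0.03137988]), 'gripper_force': 0.0, 'gripper_width': 1.0022210979410235} 0.0188
```

View pics/top0.png

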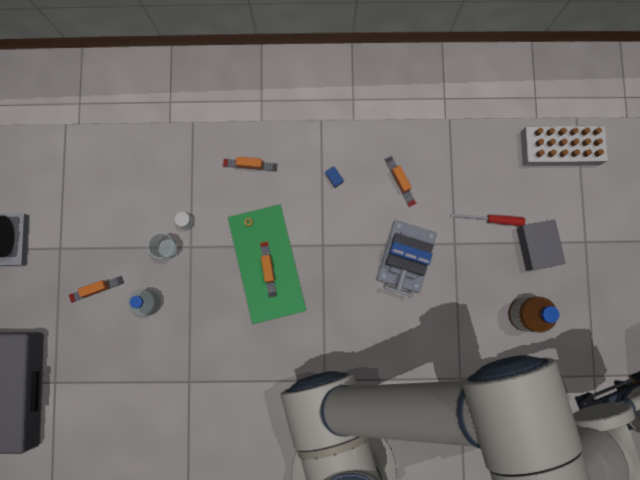

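View pics/scene0.png

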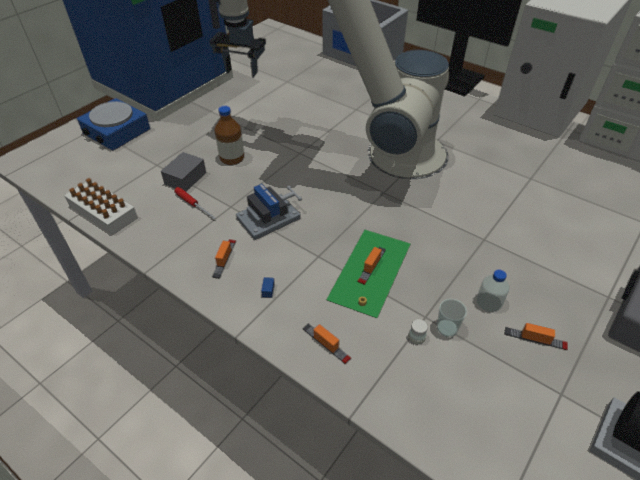

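The top view shows the file on the green mat, with its toe at (265,245) and heel at (272,294). The vice is at (407,257), its handle at (396,290), and filing runs up the image. Decoy files lie elsewhere, farther from the base. Next I compute rough positions and go closer with the wrist camera.

```bash
cat > h.py <<'E'
from station import bot
import numpy as np, cv2, pickle
def ray(c,uv):
    K=c["intrinsics"]; d=np.array([(uv[0]-K[0,2])/K[0,0],(uv[1]-K[1,2])/K[1,1]]); s=d.copy()
    for _ in range(20): s=d/(1+c["k1"]*(s@s))
    R=cv2.Rodrigues(c["rvec"])[0]; v=R.T@np.r_[s,1]; return -R.T@c["tvec"], v/np.linalg.norm(v)
def atz(c,uv,z):
    o,v=ray(c,uv); return o+v*(z-o[2])/v[2]
def tri(obs):
    A=0;b=0;L=[ray(c,uv) for c,uv in obs]
    for o,v in L:
        P=np.eye(3)-np.outer(v,v); A=A+P; b=b+P@o
    p=np.linalg.solve(A,b); return p,[np.linalg.norm(np.cross(p-o,v))*1e3 for o,v in L]
def proj(c,p):
    R=cv2.Rodrigues(c["rvec"])[0]; q=R@np.array(p)+c["tvec"]; s=q[:2]/q[2]; s=s*(1+c["k1"]*(s@s)); K=c["intrinsics"]
    return s*[K[0,0],K[1,1]]+[K[0,2],K[1,2]]
def cap(n,name):
    c=bot.capture(n); pickle.dump(c,open(f"pics/{name}.pkl","wb")); cv2.imwrite(f"pics/{name}.png",c["frame"][:,:,::-1]); return c
def load(name): return pickle.load(open(f"pics/{name}.pkl","rb"))
def down(yaw): # tool x at yaw deg, z down
    a=np.radians(yaw); x=np.array([np.cos(a),np.sin(a),0]); z=np.array([0,0,-1.]); return np.c_[x,np.cross(z,x),z]
E
python3 - <<'E'
from h import *
t=cap("top","t1"); s=cap("scene","s1")
for n,uv,z in[("toe",(265,245),.007),("heel",(272,294),.007),("grip",(267,268),.048),("vice blk",(410,253),.1),("bl L",(392,247),.1),("bl R",(431,261),.1),("handle",(396,293),.058),("matTL",(229,216),.004),("matTR",(280,206),.004),("matBR",(305,312),.004),("matBL",(253,323),.004)]: print(n,atz(t,uv,z).round(4))
print(tri([(t,(267,268)),(s,(373,258))]))
w=bot.capture("wrist"); st=bot.get_state(); R=cv2.Rodrigues(w["rvec"])[0]; o=-R.T@w["tvec"]
print("cam in tool",st["ee_rot"].T@(o-st["tcp_pos"]), (st["ee_rot"].T@R.T).round(3).tolist())
for p in([.55,.12,.35],[.52,-.2,.4]):
  for y in(-150,-90,0,10,90,180): print(p,y,bot.ik(p,down(y)))
E
```

```text
toe [0.5965 0.2029 0.007 ]
heel [0.4638 0.1842 0.007 ]
grip [0.531  0.1942 0.048 ]
vice blk [ 0.5613 -0.176   0.1   ]
bl L [ 0.5773 -0.1303  0.1   ]
bl R [ 0.5401 -0.2291  0.1   ]
handle [ 0.4611 -0.1426  0.058 ]
matTL [0.6778 0.3018 0.004 ]
matTR [0.7039 0.162  0.004 ]
matBR [0.4149 0.0961 0.004 ]
matBL [0.3872 0.2355 0.004 ]
(array([0.53152115, 0.19545434, 0.03727591]), [np.float64(0.4265556698242805), np.float64(0.4265556698244693)])
cam in tool [ 0.07896901 -0.00096529 -0.17129664] [[0.001, -0.961, -0.278], [1.0, 0.001, -0.001], [0.001, -0.278, 0.961]]
[0.55, 0.12, 0.35] -150 [ 6.23055078e+00  1.72763595e+01  7.36070256e+01 -2.54444375e-14
  8.91166149e+01 -1.13769449e+02]
[0.55, 0.12, 0.35] -90 [ 6.23055078e+00  1.72763595e+01  7.36070256e+01 -2.54444375e-14
  8.91166149e+01 -1.73769449e+02]
[0.55, 0.12, 0.35] 0 [ 6.23055078e+00  1.72763595e+01  7.36070256e+01 -2.54444375e-14
  8.91166149e+01  9.62305508e+01]
[0.55, 0.12, 0.35] 10 [ 6.23055078e+00  1.72763595e+01  7.36070256e+01 -2.54444375e-14
  8.91166149e+01  8.62305508e+01]
[0.55, 0.12, 0.35] 90 [ 6.23055078e+00  1.72763595e
[... 214 characters left out ...]
 [-2.71785219e+01  1.55207849e+01  6.87554117e+01 -2.54444375e-14
  9.57238034e+01 -1.47178522e+02]
[0.52, -0.2, 0.4] -90 [-2.71785219e+01  1.55207849e+01  6.87554117e+01 -2.54444375e-14
  9.57238034e+01  1.52821478e+02]
[0.52, -0.2, 0.4] 0 [-2.71785219e+01  1.55207849e+01  6.87554117e+01 -2.54444375e-14
  9.57238034e+01  6.28214781e+01]
[0.52, -0.2, 0.4] 10 [-2.71785219e+01  1.55207849e+01  6.87554117e+01 -2.54444375e-14
  9.57238034e+01  5.28214781e+01]
[0.52, -0.2, 0.4] 90 [-2.71785219e+01  1.55207849e+01  6.87554117e+01 -2.54444375e-14
  9.57238034e+01 -2.71785219e+01]
[0.52, -0.2, 0.4] 180 [-2.71785219e+01  1.55207849e+01  6.87554117e+01 -2.54444375e-14
  9.57238034e+01 -1.17178522e+02]
```

```bash
python3 - <<'E'
from h import *
bot.move_straight([.2135,-.587,.36],max_speed=.3)
def look(p,y,n):
    bot.move_to(p,down(y)); bot.pause(.2); return cap("wrist",n)
look([.56,-.22,.34],-20,"v1"); look([.63,-.13,.34],-20,"v2")
look([.60,.16,.28],10,"f1"); look([.56,.24,.28],10,"f2")
print(bot.get_state()["time_s"])
for k in "vf":
    ims=[cv2.imread(f"pics/{k}{i}.png") for i in(1,2)]
    cv2.imwrite(f"pics/{k}12.png",np.hstack([cv2.resize(i[:, 120:520],None,fx=1,fy=1) for i in ims]))
E
```

```text
5.8917
```

View pics/v12.png

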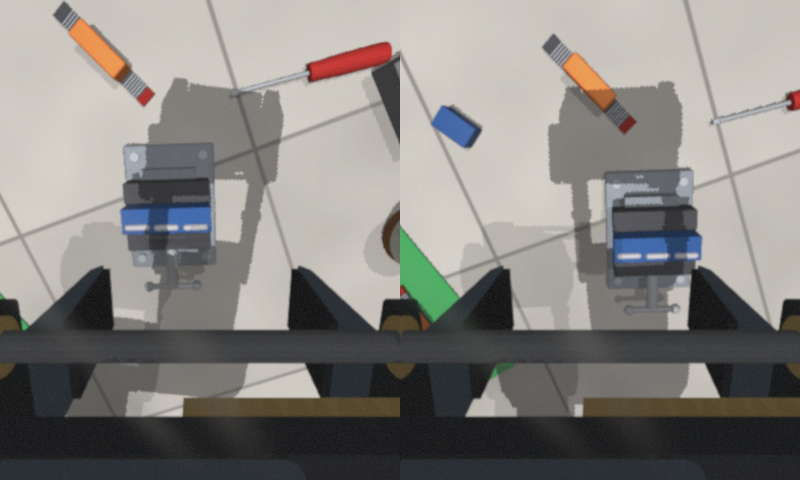

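View pics/f12.png

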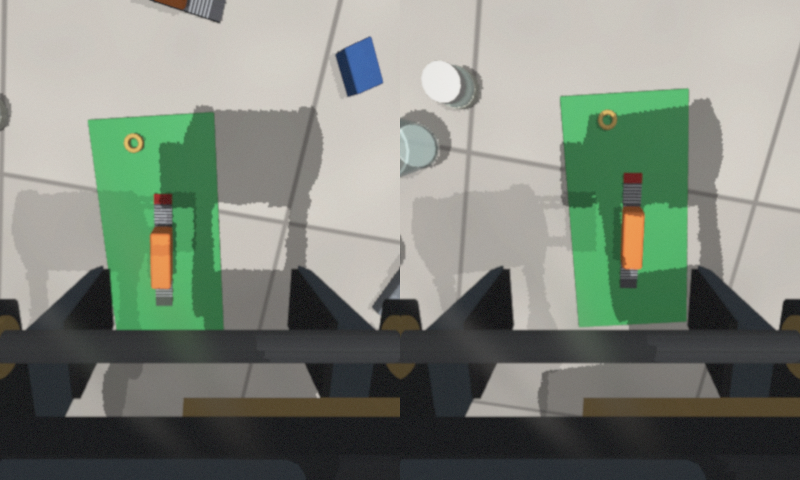

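Left/right panels show the vice (block with three burrs, about (167,220) and (657,248)) and the file on its mat (red toe up at (163,200) and (633,180)). I'll enlarge both.

```bash
python3 - <<'E'
import cv2,numpy as np
def crop(n,u,v,w,h,s): return cv2.resize(cv2.imread(f"pics/{n}.png")[v:v+h,u:u+w],None,fx=s,fy=s,interpolation=cv2.INTER_CUBIC)
cv2.imwrite("pics/vz.png",np.hstack([crop("v1",225,135,132,135,3),crop("v2",310,162,132,135,3)]))
cv2.imwrite("pics/fz.png",np.hstack([crop("f1",250,185,70,130,4),crop("f2",320,165,70,130,4)]))
E
```

```text
(no output)
```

View pics/vz.png

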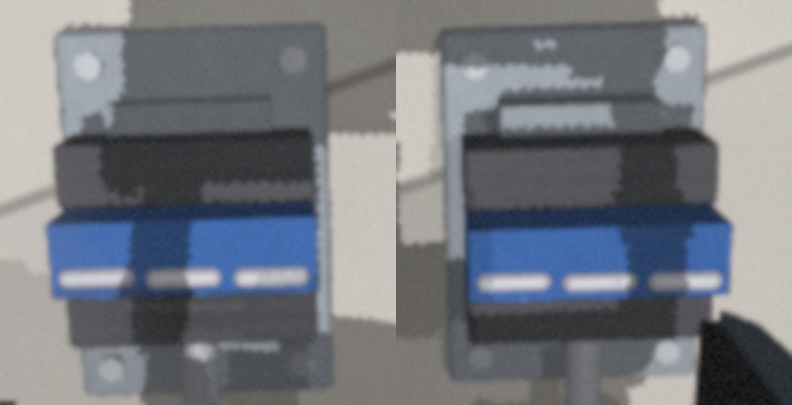

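View pics/fz.png

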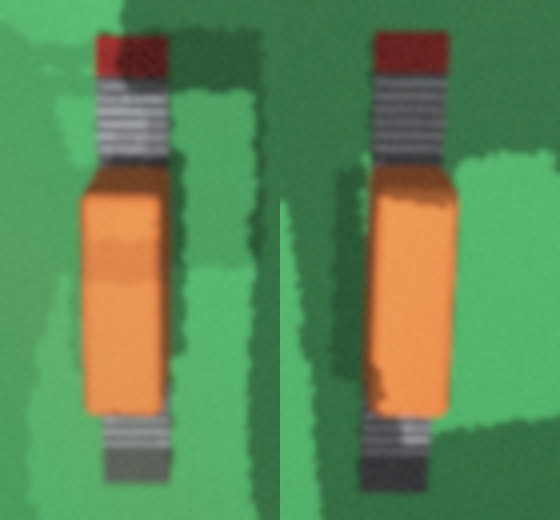

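```bash
cat > meas.py <<'E'
from h import *
v=[load("v1"),load("v2")]; f=[load("f1"),load("f2")]
def T(cs,offs,s,pts):
    out=[]
    for p in pts:
        P,e=tri([(c,(o[0]+(q[0]+.5)/s-.5,o[1]+(q[1]+.5)/s-.5)) for c,o,q in zip(cs,offs,p)]); out.append(P); print(P.round(4),np.round(e[0],1))
    return np.array(out)
if __name__=="__main__":
    vo=[(225,135),(310,162)]; fo=[(250,185),(320,165)]
    print("burrs L M R"); b=T(v,vo,3,[((96,279),(118.5,283)),((183.5,278),(203.5,283)),((271.5,276),(289,281))])
    print("block FL FR NR NL");k=T(v,vo,3,[((51,224),(74,227)),((316,215),(333,222)),((316,291),(333,292)),((53,298),(74,303))]); print(k.mean(0))
    print("base FL FR NL");ba=T(v,vo,3,[((57,33),(46,32)),((325,26),(308,24)),((85,392),(52,380))]); print((ba[1]+ba[2])/2)
    for a in(b[0]-b[2],k[0]-k[1],k[3]-k[2],ba[0]-ba[1]): print("vyaw",np.degrees(np.arctan2(-a[0],a[1])),np.linalg.norm(a))
    a=ba[0]-ba[2];print("vyaw",np.degrees(np.arctan2(a[1],a[0])),np.linalg.norm(a))
    print("toe L R heel L R");t=T(f,fo,4,[((97,35),(95,33)),((168,35),(169,33)),((104,483),(80,489)),((170,483),(147,491))])
    a=t[0]+t[1]-t[2]-t[3];print(t.mean(0),np.degrees(np.arctan2(a[1],a[0])),np.linalg.norm(a)/2)
    print("grip");g=T(f,fo,4,[((82,196),(95,197)),((161,194),(176,202)),((164,412),(169,416)),((86,414),(94,412))])
    a=g[0]+g[1]-g[2]-g[3];print(g.mean(0),np.degrees(np.arctan2(a[1],a[0])),np.linalg.norm(a)/2)
    print("mat (FL,FR)", [atz(f[0],p,.004).round(4) for p in((209,120),(333,112))],[atz(f[1],p,.004).round(4) for p in((280,97),(408,89),(407,321),(300,326))])
    print("bushing",atz(f[0],(253.5,143),.02),atz(f[1],(327.5,120),.02))
E
python3 meas.py
```

```text
burrs L M R
[ 0.5658 -0.143   0.1053] 0.1
[ 0.5543 -0.1747  0.105 ] 0.1
[ 0.5431 -0.2069  0.104 ] 0.1
block FL FR NR NL
[ 0.5911 -0.1334  0.0976] 0.5
[ 0.5587 -0.2309  0.0984] 0.2
[ 0.5323 -0.2216  0.1045] 0.6
[ 0.564  -0.1238  0.1046] 0.3
[ 0.5615221  -0.17743191  0.10128146]
base FL FR NL
[ 0.66   -0.1476  0.0167] 0.0
[ 0.6223 -0.2602  0.0139] 0.2
[ 0.5004 -0.0934  0.0183] 0.6
[ 0.56139126 -0.17676295  0.01609402]
vyaw -19.465360461674578 0.06784234831472603
vyaw -18.34366173266357 0.10274805680162753
vyaw -17.96657122590965 0.10278835453232785
vyaw -18.51577834128861 0.11874033800101598
vyaw -18.76884622591776 0.16855571225031646
toe L R heel L R
[0.6035 0.2194 0.0042] 0.2
[0.6077 0.1974 0.0069] 0.3
[0.4566 0.1961 0.0108] 0.6
[0.4597 0.1742 0.01  ] 0.3
[0.53188244 0.19676326 0.00799868] 8.974397535836314 0.14931806675389486
grip
[0.5606 0.2134 0.0391] 0.9
[0.564  0.1901 0.038 ] 1.9
[0.4996 0.1792 0.0452] 0.4
[0.4989 0.2023 0.0529] 0.3
[0.53076316 0.19622389 0.04382418] 9.89936064584822 0.0648380668407969
mat (FL,FR) [array([0.6762, 0.3066, 0.004 ]), array([0.7102, 0.1643, 0.004 ])] [array([0.6756, 0.308 , 0.004 ]), array([0.7094, 0.1641, 0.004 ]), array([0.4206, 0.0944, 0.004 ]), array([0.3874, 0.2386, 0.004 ])]
bushing [0.66001761 0.249012   0.02      ] [0.65946695 0.24950636 0.02      ]
```

Measurements agree with each other and with the given sizes: vice (0.5614, -0.177) at yaw -18.6°, file (0.5315, 0.1967) at yaw 9.2°, block length 103 mm, blade 149 mm, grip top about 0.044. Next I pick up the file and check the grasp.

```bash
cat >> h.py <<'E'
VC=np.array([.5614,-.177]); VY=-18.6; FC=np.array([.5315,.1967]); FY=9.2; H=.012 # TCP above cutting face
def vp(x,y,face):
    a=np.radians(VY); return np.r_[VC+[np.cos(a)*x-np.sin(a)*y,np.sin(a)*x+np.cos(a)*y],face+H]
def fz(n=5):
    r=[]
    for _ in range(n): r.append(bot.get_state()["ft_force"]); bot.pause(.02)
    return np.mean(r,0)
E
python3 - <<'E'
from h import *
bot.move_to(np.r_[FC,.10],down(FY)); bot.pause(.2); print("air",fz())
print(bot.move_straight(np.r_[FC,.004+H],max_speed=.1,f_stop=8))
bot.gripper_to(0.0); s=bot.get_state(); print(s["tcp_pos"],s["gripper_width"]*91,s["gripper_force"])
bot.move_straight(np.r_[FC,.15],max_speed=.15)
bot.move_to(vp(-.045,0,.16),down(VY)); bot.pause(.3); print("with file",fz(),bot.get_state()["time_s"])
cap("wrist","g1"); t=cap("scene","g2")
u=proj(t,vp(-.045,0,.16)).astype(int); print(u)
a=cv2.resize(cv2.imread("pics/g1.png")[100:480,120:520],(400,380)); b=cv2.imread("pics/g2.png")[u[1]-63:u[1]+64,u[0]-66:u[0]+67]
cv2.imwrite("pics/g12.png",np.hstack([a,cv2.resize(b,(400,380),interpolation=cv2.INTER_CUBIC)]))
E
```

```text
air [-0.21838812  0.15989621  0.13927465]
False
[0.5315011  0.19667809 0.01599587] 23.494837885500328 29.99994456768036
with file [ 0.00498824  0.28513646 -2.40105861] 11.75
[277 171]
```

View pics/g12.png

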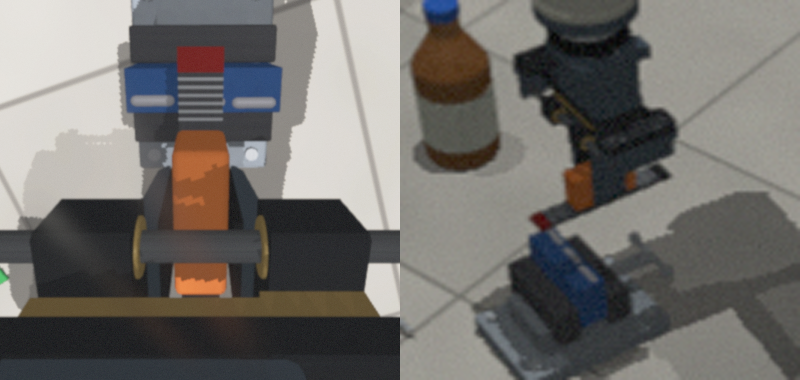

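The grasp is centred and level, with the red toe forward over the middle burr. I'll do the first stroke on the middle burr, feeling for the height.

```bash
cat >> h.py <<'E'
def stroke(y,face0,x0=-.045,x1=.045,F=8.,speed=.03,seg=.01,ztouch=-.006):
    bot.move_to(vp(x0,y,.135),down(VY)) if bot.get_state()["tcp_pos"][2]>.14 else None
    bot.move_straight(vp(x0,y,face0+.005),max_speed=.1); bot.pause(.2); z0=fz()[2]
    if not bot.move_straight(vp(x0,y,face0+ztouch),max_speed=.012,f_stop=3.5): print("no contact"); return None
    face=bot.get_state()["tcp_pos"][2]-H; x=x0; log=[]; n=fz(3)[2]-z0; print("touch face z %.4f F %.1f"%(face,n))
    touch=face
    def adj(n): return -np.clip((F-n)*.06e-3,-.6e-3,.4e-3)
    for _ in range(2):
        face+=adj(n); bot.move_straight(vp(x,y,face),max_speed=.01); n=fz(3)[2]-z0
    while x<x1-1e-4:
        log.append("%.0f:%.1f/%.2f"%(x*1e3,n,(face-touch)*1e3)); x=min(x+seg,x1); face+=adj(n)
        st=bot.move_straight(vp(x,y,face),max_speed=speed,f_stop=7); s=bot.get_state(); n=fz(2)[2]-z0
        if st:
            d=s["tcp_pos"]-vp(0,y,face); a=np.radians(VY); x=d[0]*np.cos(a)+d[1]*np.sin(a); log.append("STOP")
            if n>14 or len(log)>25: break
    log.append("%.0f:%.1f"%(x*1e3,n)); print(*log)
    bot.move_straight(vp(x,y,touch+.02),max_speed=.08); bot.pause(.1); print("lifted",fz(3)[2]-z0,"t",bot.get_state()["time_s"])
    return touch
E
python3 - <<'E'
from h import *
bot.move_straight(vp(-.045,0,.125),max_speed=.1)
print(stroke(0,.112,ztouch=-.022)); cap("wrist","k1")
im=cv2.imread("pics/k1.png"); cv2.imwrite("pics/k1.png",im)
E
```

```text
touch face z 0.1048 F 7.2
-45:7.9/-0.06 -35:9.2/-0.07 -25:8.4/0.00 -15:8.4/0.03 -5:8.7/0.05 5:8.0/0.09 15:7.8/0.09 25:7.8/0.08 35:7.7/0.07 45:6.9
lifted 0.5012493627899102 t 19.8833
0.10483318630719742
```

Force held steady at 7–9 N, and the burr top is at 0.1048. Next, the outer burrs.

```bash
python3 - <<'E'
from h import *
for i,y in enumerate((.034,-.034)):
    bot.move_straight(vp(-.045,y,.125),max_speed=.15)
    if stroke(y,.106,ztouch=-.012) is None: break
bot.move_straight(vp(-.075,0,.17),max_speed=.15); bot.move_to(vp(-.09,0,.20),down(VY)); bot.pause(.2)
cap("wrist","k2"); cap("top","k3")
t=load("k2"); u=[proj(t,np.r_[vp(x,y,.105-H)]) for y in(.034,0,-.034) for x in(-.009,.009)]; print(np.round(u))
c=np.mean(u,0).astype(int); print(c,bot.get_state()["time_s"])
a=cv2.imread("pics/k2.png"); cv2.imwrite("pics/k2z.png",cv2.resize(a[max(0,c[1]-60):c[1]+60,max(0,c[0]-90):c[0]+90],None,fx=4,fy=4,interpolation=cv2.INTER_CUBIC))
E
```

```text
touch face z 0.1048 F 7.5
-45:7.6/-0.10 -35:7.9/-0.12 -25:7.9/-0.13 -15:7.9/-0.14 -5:8.0/-0.14 5:7.7/-0.14 15:8.3/-0.16 25:8.0/-0.14 35:7.0/-0.14 45:7.3
lifted -0.2799754019543186 t 27.8417
touch face z 0.1046 F 8.3
-45:8.0/-0.02 -35:7.9/-0.02 -25:7.9/-0.03 -15:8.0/-0.03 -5:8.3/-0.03 5:7.5/-0.01 15:7.5/-0.04 25:8.3/-0.07 35:7.7/-0.06 45:7.1
lifted -0.2491758534370283 t 35.8667
[[276. 135.]
 [275. 109.]
 [322. 135.]
 [322. 109.]
 [368. 135.]
 [369. 109.]]
[321 121] 37.4583
```

View pics/k2z.png

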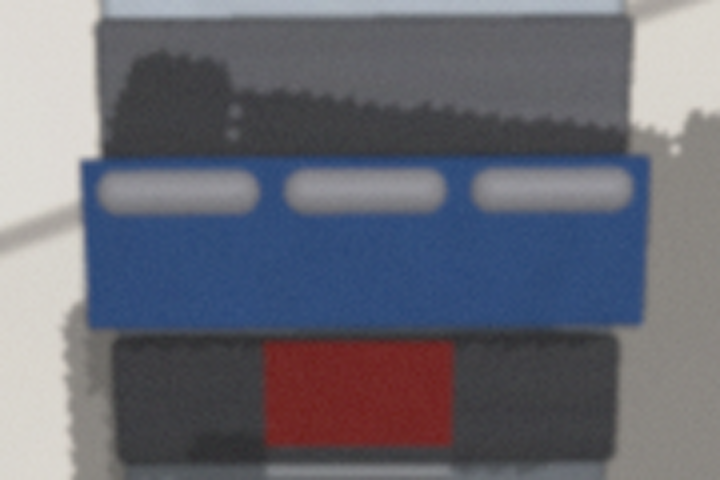

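All three burrs sit at the far-edge stop: image row about 108.5, against 109 predicted for 18 mm. Now I lay the file back.

```bash
python3 - <<'E'
from h import *
bot.move_to(np.r_[FC,.15],down(FY))
bot.move_straight(np.r_[FC,.03],max_speed=.12); bot.pause(.2)
print(bot.move_straight(np.r_[FC,.0145],max_speed=.015,f_stop=2.5), bot.get_state()["tcp_pos"],fz(3))
bot.gripper_to(1.0); bot.pause(.2)
bot.move_straight(np.r_[FC,.15],max_speed=.12)
bot.move_to([.56,.24,.28],down(10)); bot.pause(.3); cap("wrist","e1"); print(bot.get_state()["time_s"])
a=cv2.imread("pics/e1.png")[60:340,220:520]; cv2.imwrite("pics/e1z.png",cv2.resize(a,None,fx=2,fy=2,interpolation=cv2.INTER_CUBIC))
E
```

```text
True [0.53142273 0.19665829 0.01594179] [-0.46112288 -0.18609859  7.327022  ]
44.6
```

View pics/e1z.png

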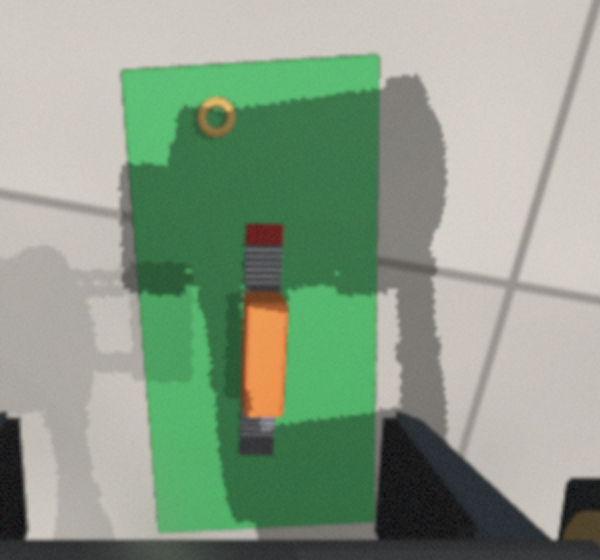

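The file lies flat on the mat at its original spot, with the toe at crop (264,235) and the bushing undisturbed. Handing in.

```bash
python3 -c "
from station import bot
print(bot.finish_job())"
```

```text
the job is handed in; nothing more can be done
None
```

All three burrs were worked over to the far-edge stop in three forward strokes, with readings between steps of about 7–9 N; the file is back flat on its mat and the job is handed in at about 45 s, with no verdict returned.

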